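# Rock a stuck drain strainer free and hold it clear

### The arm

A 7-joint arm with a two-finger parallel gripper is mounted at the origin on the work surface. World frame = base frame: x ahead of the robot, y to its left, z up, the work surface at z = 0. Lengths are in m, angles in rad, forces in N, time in s.
With the tool pointing down it reaches from about 0.425 to 0.825 m from the base axis. Payload 3.6 kg.
Tool frame: the origin (TCP) lies between the finger pads; the fingertips stand 25 mm ahead of it and the grasp point (between the pads) lies 6 mm ahead of it; z points along the fingers, y is the line along which they close (so a half turn about z gives the same grasp; the last joint's range is limited). The gripper opens to 93 mm and grips with 3 to 60 N. Pads are 15 mm wide; open, the fingers measure 128 mm over their backs; the gripper's body (75 mm by 188 mm) begins 65 mm behind the grasp point.
Start: joints at [1.26, 0.615, -0.013, 1.423, 0.008, 1.103, -0.04], TCP at [0.182, -0.624, 0.244] pointing down, gripper open.
Joint ranges: [-3.12, 3.12], [-0.3, 2.06], [-1.34, 1.32], [0.26, 2.42], [-1.36, 4.5], [0.01, 1.98], [-2.84, 2.84]. Speed limits (rad/s): [2.79, 2.79, 3.14, 3.14, 3.14, 3.14, 3.14].

### API

Orientations are given as a unit quaternion [w, x, y, z].
In Python, from plant import arm gives the robot as it stands. The module is installed in compiled form; this text tells all that it offers.
- The arm moves only by the tool move_arm, never from a script. Its argument "deltas" is a list of rows, each an object with "xyz": the shift along the tool's x, y, z in parts of the range, where 1.0 means 0.75 m, a list of three; "twist": the turn about the tool's z in parts of the range, where 1.0 means 2 rad; "jaw": the closure, from -1 (fully open) to 1 (shut). A call has 1 to 10 rows; each row is the pose to reach, as a shift and turn from the pose commanded when the call began, along the tool's axes at that moment; what a row does not reach only later rows make up. A row lasts 1/10 s, in which the tool goes at most 50 mm and 8.59 degrees, less where a joint would pass 70% of its speed; a pose out of reach is approached as far as the arm can. A call with a gripper value outside its range is refused whole. The fingers move at their own pace and stop on an object; the grip force is fixed at half the most. Time passes only in rows, so rows that repeat a pose let the fingers close. It gives the time, the measured TCP pose, the force, the opening and the grip force at its end, in the units of the state.
- arm.read_state(): the state, without advancing time (a new reading comes with each control period).
- arm.camera(name): name is "side" or "top"; returns a dict with "frame" (400x640x3 uint8, red, green, blue), "z_map" (400x640 float32, m along the optical axis (not along the pixel's ray), 0 where there is no reading), "fx", "fy", "cx", "cy" (pixels), "extrinsics" (4x4, takes a point from world to camera coordinates). Camera axes: x right, y up, looking along -z (the intrinsics and any distortion apply to the point x, -y, -z); pixel columns grow to the right and rows downward; lengths in m; the calibration is good to about 2 mm. A picture is of the moment at which its call begins.
- arm.job_done(): hands the job in; it is judged then, once.
The state is a dict: "time_s": time; "joint_pos": joint angles; "joint_vel": joint speeds; "effort": joint torques, N m; "position": TCP position; "tcp_rot": TCP orientation; "contact_force": force on the tool from outside, world axes, zero at the start; "wrist_torque": the same for the moment, N m; "grip_width": finger opening in m; "grip_force": force on a finger pad.
Only numpy, scipy, OpenCV 4.12 (cv2) and the standard library are available. Lean on these libraries where they do the work, as an engineer would, in place of code of your own. Each camera call takes 0.05 s, during which the arm holds its last target. There are 200 camera calls.

### The job

The steel strainer is stuck in the grey drain body under a blue spring catch at each end: grip its upright handle and rock it end to end in modest swings, tilting it no more than about 20 degrees, one end up a notch while the other is still seated and then the other end, until it is free of both catches; do not pull it straight out. Finish while holding it upright over the drain body, its basket just clear of the grey body by 2 to 4 cm and touching neither body nor catches. Leave the bucket, jar, funnel, cleaner bottle, sponge and tin where they are.

Things in the scene. Friction and masses are not known exactly. Their poses are not given: they have to be found in the camera images.
- drain_body: grey plastic drain body screwed to the shelf, 100 (x) x 170 (y) x 40 mm (z), origin at the centre of its underside, z up. Open well 50 (x) x 56 mm (y) in the middle, rim at z = 40. A blue sprung catch stands at each y end: its nose reaches in to y = +-40 mm at z = 58 to 64 mm, hooking 5 mm over the flange end below it. Highest point 64 mm (72 mm as a catch swings)
- catch_left (a joint): blue sprung catch at the drain body's +y end, 34 mm wide in x, hinged at y = 67, z = 41 mm; 0 = at rest, grows (rad) as the nose swings up and outward. Pushed up from below with about 10 to 15 N the nose rises some 7 mm, lets the flange end past at about 0.3 rad, then snaps back under it to 0 and does not let it down again
- catch_right (a joint): the same catch at the -y end, hinged at y = -67 mm
- strainer: stainless strainer, loose, 0.18 to 0.35 kg; origin at the centre of the basket's underside, z up through the handle, long axis y, along the drain body's y. Basket 45 x 49 mm (x, y) to z = 30; lower flange 60 x 90 x 4 mm at z = 30 to 34, upper flange the same at z = 43 to 47; handle 34 (x) x 16 mm (y) from z = 47 to 112. Seated, the origin is 10 mm above the drain body's
- strainer_grip (a point): place to grip on the handle, on its axis 90 mm above the strainer's origin (22 mm below the handle's top). Fingers that close along the strainer's y turn it firmly about its x axis, which is how it rocks
- strainer_left (a point): lower edge of the lower flange at the strainer's +y end, 45 mm from the axis; 40 mm above the drain body's origin when seated, with the upper flange 1 mm under the nose. This end is a notch up once risen 11 mm (upper flange over the nose) and free once risen 24 mm (lower flange over it too)
- strainer_right (a point): the same at the strainer's -y end
- bucket: red plastic bucket upside down, 224 mm across, 200 mm high, origin under its centre
- jar: clear glass jar with steel twist cap, 72 mm across, 110 mm high, origin under its centre
- funnel: orange plastic funnel mouth down, 116 mm across, 125 mm high, origin under its centre
- cleaner: white cleaner bottle, 64 mm across, 150 mm high, origin under its centre
- sponge: yellow sponge block 110 x 70 x 35 mm, origin under its centre
- polish: tin with a green band, 76 mm across, 70 mm high, origin under its centre

How it is judged:
By the outcome, as a careful person would: the job done as asked, in the order asked, and still so for the second after the job is handed in, while the arm keeps its last pose, push and grip.
It also fails if it takes over 38 s, if anything falls off the work surface, if the arm or the gripper's body presses on something with over 40 N, if the wrist force passes 120 N, or if a joint passes its speed limit or range.

## Working session

There is one attempt and no reset: what is moved stays moved. The work goes in short steps, Python scripts to look and compute and a tool call to move; the robot and the scene stay as the last step left them, time stands still between calls to the robot, and variables do not carry over. Pictures are saved under pics/ and viewed, at most 10 in all, crops included, and the job is handed in when it is done.

Besides the shell and the picture viewer there is one more tool, called after "Call:" as name(argument=value, ...), one argument or row to a line, values as JSON. move_arm: Moves the arm, as the interface text tells. Its arguments: {"type":"object","properties":{"deltas":{"type":"array","items":{"type":"object","properties":{"xyz":{"type":"array","items":{"type":"number"}},"twist":{"type":"number"},"jaw":{"type":"number"}}}}},"required":["deltas"]}

```bash
mkdir -p pics; cat > h.py <<'E'
import numpy as np, cv2
from plant import arm
def world(c,u,v,z=None):
    d=float(c["z_map"][int(v),int(u)]) if z is None else z
    p=np.array([(u-c["cx"])/c["fx"]*d,-(v-c["cy"])/c["fy"]*d,-d,1])
    return (np.linalg.inv(c["extrinsics"])@p)[:3]
def save(c,name): cv2.imwrite(name,c["frame"][:,:,::-1])
E
python3 - <<'E'
from h import *
import pickle
d={}
for n in("side","top"):
    c=arm.camera(n); d[n]=c; save(c,f"pics/{n}0.png"); print(n,np.round(c["extrinsics"],3).tolist(),c["fx"],c["cx"],c["cy"],[k for k in c])
pickle.dump(d,open("c0.pkl","wb"))
print(arm.read_state())
E
```

```text
side [[0.999, -0.043, -0.013, -0.602], [0.041, 0.748, 0.662, -0.075], [-0.019, -0.662, 0.749, -1.176], [0.0, 0.0, 0.0, 1.0]] 367.9637714036901 317.678528820651 195.90287306512298 ['frame', 'z_map', 'fx', 'fy', 'cx', 'cy', 'extrinsics']
top [[-0.028, -1.0, 0.007, -0.02], [0.995, -0.027, 0.095, -0.615], [-0.095, 0.01, 0.995, -1.245], [0.0, 0.0, 0.0, 1.0]] 474.04734428651983 324.53961728103303 205.97582960374734 ['frame', 'z_map', 'fx', 'fy', 'cx', 'cy', 'extrinsics']
{'time_s': 0.1, 'joint_pos': array([ 1.26049481,  0.61579676, -0.01260619,  1.42471219,  0.00813351,
        1.10336587, -0.04040779]), 'joint_vel': array([ 0.00091496, -0.00280251,  0.00033026, -0.00378579,  0.00091978,
       -0.00038081,  0.00060096]), 'effort': array([ 4.21709974e-04, -4.60045052e+01,  2.09947620e-01, -1.66244781e+01,
       -6.11232058e-02,  1.69961684e-02,  9.71439385e-05]), 'position': array([ 0.18182566, -0.62339012,  0.24262245]), 'tcp_rot': array([-1.09971035e-03,  9.89943814e-01,  1.41456708e-01, -1.88278990e-04]), 'contact_force': array([-0.48098231, -0.0164455 ,  0.62185164]), 'wrist_torque': array([ 0.0235278 , -0.03278512, -0.00989876]), 'grip_force': 0.0, 'grip_width': 0.09314244511802487}
```

View pics/top0.png

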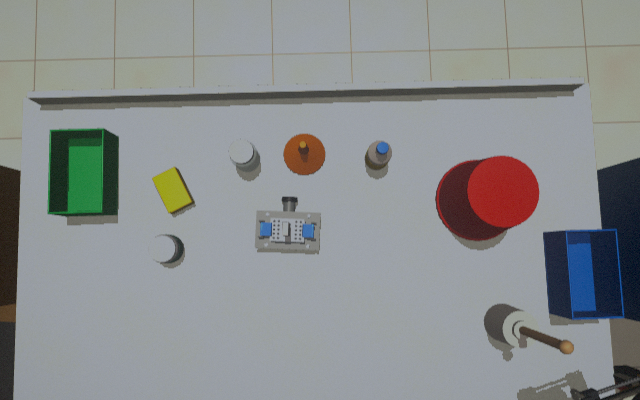

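View pics/side0.png

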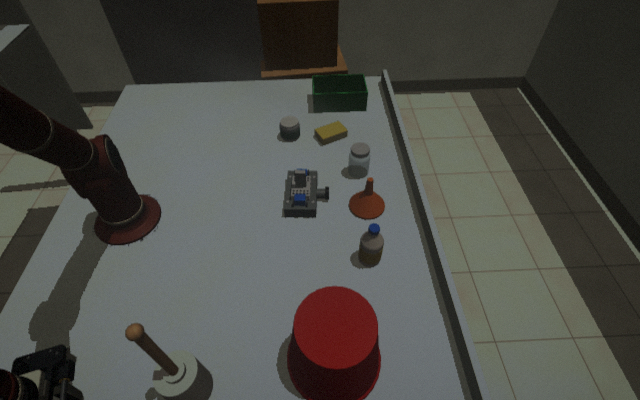

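The top view shows the drain body near (288,230), with blue catches at about (265,229) and (308,230), so its long axis runs roughly along world y. The side view shows it at about (302,195), with the handle near (300,180). I'll enlarge both and measure with the depth maps.

```bash
python3 - <<'E'
from h import *
import pickle
d=pickle.load(open("c0.pkl","rb"))
for n,(u0,v0,u1,v1) in dict(top=(245,190,330,260),side=(275,160,335,222)).items():
    c=d[n]; V,U=np.mgrid[v0:v1,u0:u1]; V=V.ravel();U=U.ravel()
    P=np.array([world(c,u,v) for u,v in zip(U,V)]); rgb=c["frame"][V,U].astype(int)
    blue=(rgb[:,2]>rgb[:,0]+40)
    print(n,"table z",np.median(P[P[:,2]<0.015,2]))
    for nm,m in (("handle",(P[:,2]>.1)),("htop",(P[:,2]>.116)),("blueL",blue&(P[:,1]>np.median(P[blue,1]))),("blueR",blue&(P[:,1]<np.median(P[blue,1]))),("body",(P[:,2]>.03)&(P[:,2]<.048))):
        q=P[m]
        if len(q): print(nm,len(q),"mean",q.mean(0).round(4),"min",q.min(0).round(4),"max",q.max(0).round(4),"uv",U[m].mean().round(1),V[m].mean().round(1))
    q=P[P[:,2]>.03][:,:2].astype(np.float32); print("rect",cv2.minAreaRect(q))
    q=P[blue][:,:2]; w=np.linalg.svd(q-q.mean(0))[2][0]; print("axis",np.degrees(np.arctan2(w[1],w[0])))
a=cv2.resize(d["top"]["frame"][190:260,245:330],None,fx=6,fy=6,interpolation=3); b=cv2.resize(d["side"]["frame"][160:222,275:335],None,fx=6,fy=6,interpolation=3)
h=a.shape[0]; b=cv2.resize(b,(280,int(280*62/60))); im=np.zeros((h,800,3),np.uint8); im[:,:510]=a; im[:b.shape[0],515:795]=b
cv2.imwrite("pics/crop0.png",im[:,:,::-1])
E
```

```text
top table z -0.00021455919794943767
handle 117 mean [0.5413 0.0452 0.3628] min [ 0.4937 -0.025   0.1037] max [0.5712 0.071  1.2981] uv 284.8 226.9
htop 113 mean [0.5412 0.0447 0.3717] min [ 0.4937 -0.025   0.1168] max [0.5712 0.071  1.2981] uv 284.7 226.8
blueL 158 mean [0.5563 0.1185 0.0618] min [0.5396 0.0239 0.0341] max [0.5738 0.1362 0.0704] uv 265.5 228.6
blueR 158 mean [0.548  0.0083 0.0701] min [ 0.4937 -0.025   0.037 ] max [0.5656 0.0238 1.2981] uv 307.5 230.5
body 1497 mean [0.5602 0.0626 0.0397] min [ 0.4997 -0.0219  0.0302] max [0.6438 0.1496 0.0479] uv 287.6 227.0
rect ((0.5726567506790161, 0.058181505650281906), (0.17994630336761475, 0.1421889215707779), 84.77983093261719)
axis -94.42195769191505
side table z 0.0026676152327188563
handle 117 mean [ 0.5554 -0.03    0.2067] min [ 0.534  -0.7488  0.1001] max [0.583  0.0728 0.9229] uv 301.2 174.2
htop 76 mean [ 0.5569 -0.0769  0.2599] min [ 0.534  -0.7488  0.1161] max [0.583  0.0728 0.9229] uv 301.7 173.3
blueL 37 mean [0.5509 0.0308 0.0667] min [0.5338 0.0078 0.0631] max [0.5708 0.1248 0.0706] uv 300.4 191.3
blueR 37 mean [5.486e-01 2.000e-04 6.610e-02] min [ 0.5337 -0.0077  0.0627] max [0.5617 0.0067 0.0688] uv 299.8 198.5
body 786 mean [0.5593 0.042  0.0414] min [ 0.4975 -0.0256  0.0301] max [0.6401 0.1545 0.048 ] uv 303.3 194.0
rect ((0.547491192817688, -0.297134667634964), (0.8970091342926025, 0.13905787467956543), 86.34993743896484)
axis -101.28987989449496
```

View pics/crop0.png

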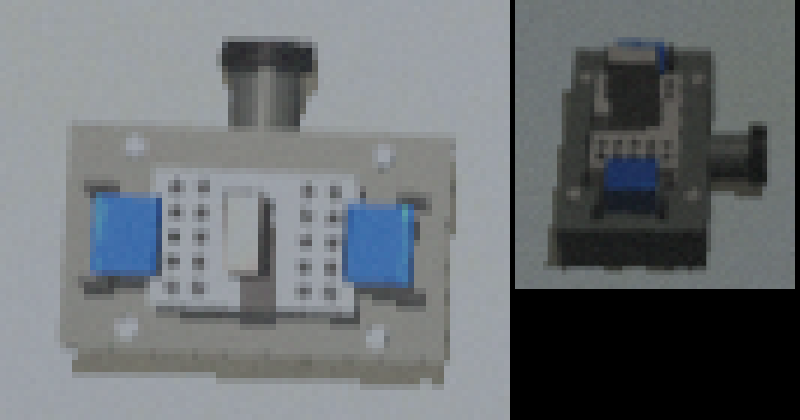

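The crop puts the handle top at about top-pixel (286,229) and side-pixel (301,172). The catches are at about (266,229) and (308,230.5), with the body yawed a few degrees. Next I'll take robust medians and triangulate.

```bash
python3 - <<'E'
from h import *
import pickle
d=pickle.load(open("c0.pkl","rb"))
def tri(uvt,uvs):
    A=[]
    for n,(u,v) in (("top",uvt),("side",uvs)):
        c=d[n];E=c["extrinsics"]; x=(u-c["cx"])/c["fx"]; y=-(v-c["cy"])/c["fy"]
        A+= [E[0]+x*E[2], E[1]+y*E[2]]
    A=np.array(A); return np.linalg.lstsq(A[:,:3],-A[:,3],rcond=None)[0]
print("tri handle top",tri((286.0,228.8),(301.1,171.9)))
for n,(u0,v0,u1,v1) in dict(top=(245,190,330,260),side=(275,160,335,222)).items():
    c=d[n]; V,U=np.mgrid[v0:v1,u0:u1]; V=V.ravel();U=U.ravel()
    P=np.array([world(c,u,v) for u,v in zip(U,V)]); rgb=c["frame"][V,U].astype(int)
    m=(P[:,2]>.116)&(P[:,2]<.13); q=P[m]; print(n,"htop",m.sum(),np.median(q,0),np.percentile(q,5,0),np.percentile(q,95,0),U[m].mean(),V[m].mean())
    blue=(rgb[:,2]>rgb[:,0]+40)&(P[:,2]>.055)&(P[:,2]<.075)
    b=[np.median(P[blue&s],0) for s in (P[:,1]>.06,P[:,1]<.06)]; print("cat",b,"mid",(b[0]+b[1])/2,"yaw of +y axis from world y",np.degrees(np.arctan2(-(b[0]-b[1])[0],(b[0]-b[1])[1])))
    m=(P[:,2]>.036)&(P[:,2]<.046)&(P[:,0]<.615); q=P[m][:,:2].astype(np.float32); print("rect",cv2.minAreaRect(q),q.mean(0))
R=arm.read_state()["tcp_rot"]
from scipy.spatial.transform import Rotation as Ro
print(Ro.from_quat(R,scalar_first=True).as_matrix().round(3))
E
```

```text
tri handle top [0.55376792 0.06114614 0.12075168]
top htop 89 [0.55365752 0.06333632 0.12180826] [0.53878555 0.05582038 0.11866041] [0.56833635 0.07078815 0.12601549] 284.8988764044944 227.79775280898878
cat [array([0.55766391, 0.11934045, 0.0637459 ]), array([0.54952701, 0.00818079, 0.06359608])] mid [0.55359546 0.06376062 0.06367099] yaw of +y axis from world y -4.186591861473475
rect ((0.559023380279541, 0.06364012509584427), (0.1703171730041504, 0.11017278581857681), 86.22017669677734) [0.5534685  0.06265099]
side htop 63 [0.55243983 0.06063491 0.12350751] [0.5371338  0.05467266 0.11759249] [0.5676538  0.07195373 0.12637337] 299.57142857142856 171.36507936507937
cat [array([0.57043776, 0.11676901, 0.06697045]), array([0.54911431, 0.00644944, 0.06653931])] mid [0.55977603 0.06160923 0.06675488] yaw of +y axis from world y -10.939680416199444
rect ((0.5574082136154175, 0.06317196041345596), (0.1765950620174408, 0.1129755824804306), 86.34993743896484) [0.55214995 0.04425384]
[[ 0.96   0.28  -0.001]
 [ 0.28  -0.96   0.002]
 [-0.    -0.002 -1.   ]]
```

```bash
python3 - <<'E'
from h import *
import pickle
d=pickle.load(open("c0.pkl","rb")); c=d["top"]
for u,v in ((566,347),(560,345),(545,339),(530,333),(515,338),(507,330),(503,190),(445,200),(590,385)): print(u,v,world(c,u,v).round(3))
c=d["side"]
for u,v in ((136,332),(155,354),(172,372),(336,320),(372,235)): print("s",u,v,world(c,u,v).round(3))
E
```

```text
566 347 [ 0.293 -0.501  0.347]
560 345 [ 0.296 -0.492  0.341]
545 339 [ 0.294 -0.497  0.268]
530 333 [ 0.294 -0.497  0.195]
515 338 [ 0.269 -0.492  0.118]
507 330 [ 0.289 -0.473  0.12 ]
503 190 [ 0.624 -0.454  0.2  ]
445 200 [ 0.619 -0.354  0.061]
590 385 [ 0.119 -0.73   0.002]
s 136 332 [ 0.297 -0.511  0.345]
s 155 354 [ 0.295 -0.514  0.25 ]
s 172 372 [ 0.293 -0.514  0.147]
s 336 320 [ 0.623 -0.447  0.202]
s 372 235 [ 0.739 -0.194  0.131]
```

The z values check out: table 0, catches about 64 mm and handle top about 122 mm. A tall plunger stands beside the path, so I'll rise first and then swing across above it.

Units first: shifts go in shares of 0.75 m and turns go in shares of 2 rad. So -0.2 m / 0.75 = -0.2667, -0.15 m / 0.75 = -0.2.

Call:
move_arm(
  deltas=[
    {"xyz": [0,0,-0.0667],"twist": 0,"jaw": -1},
    {"xyz": [0,0,-0.1333],"twist": 0,"jaw": -1},
    {"xyz": [0,0,-0.2],"twist": 0,"jaw": -1},
    {"xyz": [0,0,-0.2667],"twist": 0,"jaw": -1},
    {"xyz": [0,0,-0.2667],"twist": 0,"jaw": -1},
  ],
)

```text
time_s: 0.6
position: [0.1825, -0.6258, 0.4518]
tcp_rot: [0.008, 0.99, 0.141, 0.001]
contact_force: [-0.9, 0.0, 0.9]
grip_width: 0.0929
grip_force: 0.0
```

Scaled: 0.378 m / 0.75 = 0.504, 0.342 m / 0.75 = 0.456, -1 rad / 2 = -0.5.

Call:
move_arm(
  deltas=[
    {"xyz": [0.0533,-0.0267,0],"twist": -0.05,"jaw": -1},
    {"xyz": [0.1067,-0.0533,0],"twist": -0.1,"jaw": -1},
    {"xyz": [0.16,-0.08,0],"twist": -0.15,"jaw": -1},
    {"xyz": [0.2133,-0.1067,0],"twist": -0.2,"jaw": -1},
    {"xyz": [0.2667,-0.1333,0],"twist": -0.25,"jaw": -1},
    {"xyz": [0.312,-0.1573,0],"twist": -0.3,"jaw": -1},
    {"xyz": [0.36,-0.2027,0],"twist": -0.35,"jaw": -1},
    {"xyz": [0.408,-0.248,0],"twist": -0.4,"jaw": -1},
    {"xyz": [0.456,-0.2933,0],"twist": -0.45,"jaw": -1},
    {"xyz": [0.504,-0.336,0],"twist": -0.5,"jaw": -1},
  ],
)

```text
time_s: 1.6
position: [0.4747, -0.2741, 0.4429]
tcp_rot: [-0.001, 0.8, 0.6, -0.0]
contact_force: [0.3, -0.6, -0.5]
grip_width: 0.0928
grip_force: 0.0
```

```bash
cat >> h.py <<'E'
from scipy.spatial.transform import Rotation as Ro
def rel(target, ang_deg):
    """tool-axis shift and twist from measured pose to target TCP with tool x at world angle ang_deg"""
    s=arm.read_state(); R=Ro.from_quat(s["tcp_rot"],scalar_first=True).as_matrix()
    a=np.degrees(np.arctan2(R[1,0],R[0,0])); tw=-np.radians((ang_deg-a+180)%360-180)
    print("t",s["time_s"],"pos",s["position"].round(4),"xang",round(a,2),"tilt z",R[:,2].round(3),"shift",(R.T@(np.array(target)-s["position"])).round(4),"twist",tw.round(4),"F",s["contact_force"].round(1),"M",s["wrist_torque"].round(2),"w",s["grip_width"].round(4),s["joint_pos"].round(2))
E
python3 -c "
from h import *
rel([.5535,.063,.25],86)"
```

```text
Traceback (most recent call last):
  File "h.py", line 13, in rel
    print("t",s["time_s"],"pos",s["position"].round(4),"xang",round(a,2),"tilt z",R[:,2].round(3),"shift",(R.T@(np.array(target)-s["position"])).round(4),"twist",tw.round(4),"F",s["contact_force"].round(1),"M",s["wrist_torque"].round(2),"w",s["grip_width"].round(4),s["joint_pos"].round(2))
                                                                                                                                                                                                                                                 ^^^^^^^^^^^^^^^^^^^^^
AttributeError: 'float' object has no attribute 'round'
```

Scaled: 0.346 m / 0.75 = 0.4613, 0.193 m / 0.75 = 0.2573, -0.215 rad / 2 = -0.1075.

Call:
move_arm(
  deltas=[
    {"xyz": [0.06,-0.0027,0],"twist": -0.03,"jaw": -1},
    {"xyz": [0.12,-0.0067,0.0133],"twist": -0.06,"jaw": -1},
    {"xyz": [0.18,-0.0093,0.04],"twist": -0.09,"jaw": -1},
    {"xyz": [0.24,-0.0133,0.0667],"twist": -0.1075,"jaw": -1},
    {"xyz": [0.3,-0.016,0.0933],"twist": -0.1075,"jaw": -1},
    {"xyz": [0.36,-0.02,0.12],"twist": -0.1075,"jaw": -1},
    {"xyz": [0.4133,-0.0227,0.16],"twist": -0.1075,"jaw": -1},
    {"xyz": [0.4613,-0.0253,0.2],"twist": -0.1075,"jaw": -1},
    {"xyz": [0.4613,-0.0253,0.2573],"twist": -0.1075,"jaw": -1},
    {"xyz": [0.4613,-0.0253,0.2573],"twist": -0.1075,"jaw": -1},
  ],
)

```text
time_s: 2.6
position: [0.5497, 0.0609, 0.2447]
tcp_rot: [-0.004, 0.731, 0.682, -0.006]
contact_force: [-0.4, -0.5, -0.8]
grip_width: 0.0928
grip_force: 0.0
```

```bash
sed -i 's/s\["grip_width"\].round(4)/round(float(s["grip_width"]),4)/' h.py; python3 -c "
from h import *
rel([.5535,.063,.113],86)
c=arm.camera('top');d=arm.camera('side')
a=cv2.resize(c['frame'][170:280,220:360],None,fx=4,fy=4,interpolation=3)[:,:,::-1]
b=cv2.resize(d['frame'][110:230,250:350],None,fx=2.4,fy=2.4,interpolation=3)[:,:,::-1]
im=np.zeros((440,800,3),np.uint8);im[:,:560]=a;im[:288,560:800]=b;cv2.imwrite('pics/p1.png',im)"
```

```text
t 2.6 pos [0.5497 0.0609 0.2447] xang 86.06 tilt z [-0.014 -0.002 -1.   ] shift [0.0028 0.0055 0.1316] twist 0.0011 F [-0.4 -0.5 -0.8] M [-0.1  -0.05 -0.07] w 0.0928 [ 0.15  0.5  -0.46  1.69  0.25  1.03 -0.46]
```

View pics/p1.png

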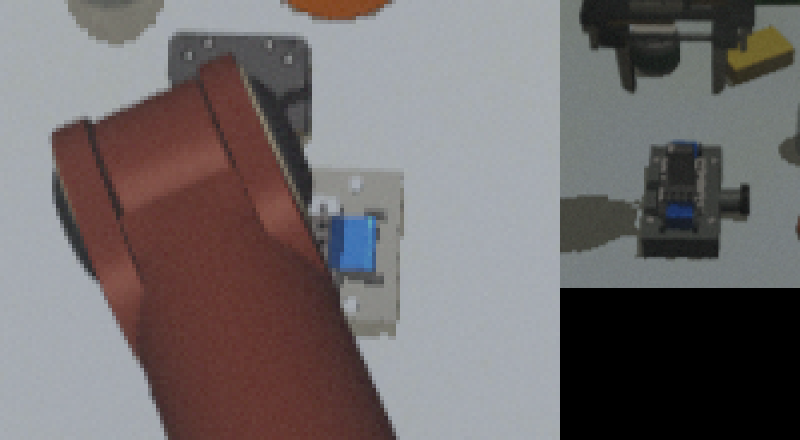

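The fingers straddle along world x, either side of the handle as planned (side-crop fingers at about (625,80) and (718,80)). I'll descend partway and check the alignment again.

Scaled: 0.09 m / 0.75 = 0.12, 0.06 m / 0.75 = 0.08.

Call:
move_arm(
  deltas=[
    {"xyz": [0,0,0.04],"twist": 0,"jaw": -1},
    {"xyz": [0,0,0.08],"twist": 0,"jaw": -1},
    {"xyz": [0,0,0.12],"twist": 0,"jaw": -1},
    {"xyz": [0,0,0.12],"twist": 0,"jaw": -1},
    {"xyz": [0,0,0.12],"twist": 0,"jaw": -1},
  ],
)

```text
time_s: 3.2
position: [0.5556, 0.0604, 0.1628]
tcp_rot: [0.001, 0.733, 0.68, 0.001]
contact_force: [0.3, 0.4, 0.2]
grip_width: 0.0924
grip_force: 0.0
```

```bash
python3 -c "
from h import *
rel([.5535,.063,.115],86)"
```

```text
t 3.2 pos [0.5556 0.0604 0.1628] xang 85.76 tilt z [ 0.003  0.    -1.   ] shift [ 0.0024 -0.0024  0.0478] twist -0.0041 F [0.3 0.4 0.2] M [-0.05 -0.1   0.03] w 0.0924 [ 0.12  0.6  -0.42  1.78  0.32  0.82 -0.52]
```

Scaled: 0.048 m / 0.75 = 0.064, 0.04 m / 0.75 = 0.0533.

Call:
move_arm(
  deltas=[
    {"xyz": [0.0027,-0.0027,0.0267],"twist": 0,"jaw": -1},
    {"xyz": [0.0027,-0.0027,0.0533],"twist": 0,"jaw": -1},
    {"xyz": [0.0027,-0.0027,0.064],"twist": 0,"jaw": -1},
    {"xyz": [0.0027,-0.0027,0.064],"twist": 0,"jaw": -1},
    {"xyz": [0.0027,-0.0027,0.064],"twist": 0,"jaw": 1},
    {"xyz": [0.0027,-0.0027,0.064],"twist": 0,"jaw": 1},
    {"xyz": [0.0027,-0.0027,0.064],"twist": 0,"jaw": 1},
    {"xyz": [0.0027,-0.0027,0.064],"twist": 0,"jaw": 1},
    {"xyz": [0.0027,-0.0027,0.064],"twist": 0,"jaw": 1},
    {"xyz": [0.0027,-0.0027,0.064],"twist": 0,"jaw": 1},
  ],
)

```text
time_s: 4.2
position: [0.5522, 0.0632, 0.1128]
tcp_rot: [0.0, 0.732, 0.681, 0.0]
contact_force: [-0.1, 0.2, 0.5]
grip_width: 0.0496
grip_force: 0.0
```

```bash
python3 -c "
from h import *
rel([.5535,.063,.115],86)"
```

```text
t 4.2 pos [0.5522 0.0632 0.1128] xang 85.88 tilt z [ 0.  0. -1.] shift [-0.0001  0.0013 -0.0022] twist -0.0021 F [-0.1  0.2  0.5] M [-0.08 -0.09  0.06] w 0.0496 [ 0.09  0.66 -0.38  1.83  0.36  0.71 -0.57]
```

Call:
move_arm(
  deltas=[
    {"xyz": [0,0,0],"twist": 0,"jaw": 1},
    {"xyz": [0,0,0],"twist": 0,"jaw": 1},
    {"xyz": [0,0,0],"twist": 0,"jaw": 1},
    {"xyz": [0,0,0],"twist": 0,"jaw": 1},
    {"xyz": [0,0,0],"twist": 0,"jaw": 1},
  ],
)

```text
time_s: 4.7
position: [0.5524, 0.0632, 0.1127]
tcp_rot: [0.0, 0.732, 0.681, 0.0]
contact_force: [1.1, -0.0, -1.3]
grip_width: 0.0337
grip_force: 30.0
```

```bash
python3 -c "
from h import *
rel([.5535,.063,.115],86)"
```

```text
t 4.7 pos [0.5524 0.0632 0.1127] xang 85.88 tilt z [ 0.001  0.    -1.   ] shift [-0.0001  0.0011 -0.0023] twist -0.0022 F [ 1.1 -0.  -1.3] M [-0.   -0.28 -0.02] w 0.0337 [ 0.09  0.66 -0.38  1.83  0.36  0.71 -0.57]
```

The handle is gripped (34 mm wide, 30 N). With the tool kept vertical, the strainer pivots about its x axis between the pads. I'll swing the handle toward +y along the arc about the left end, which should raise the right end.

Scaled: 0.006 m / 0.75 = 0.008, 0.004 m / 0.75 = 0.0053.

Call:
move_arm(
  deltas=[
    {"xyz": [0.0027,0,-0.0013],"twist": 0,"jaw": 1},
    {"xyz": [0.0053,0,-0.0027],"twist": 0,"jaw": 1},
    {"xyz": [0.008,0,-0.004],"twist": 0,"jaw": 1},
    {"xyz": [0.008,0,-0.004],"twist": 0,"jaw": 1},
  ],
)

```text
time_s: 5.1
position: [0.5513, 0.0668, 0.1139]
tcp_rot: [-0.0, 0.732, 0.681, -0.003]
contact_force: [2.0, -4.4, -13.0]
grip_width: 0.0337
grip_force: 30.0
```

```bash
cat >> h.py <<'E'
def tilt(tag):
    """Upper flange heights seen in both views by end, handle lean; state"""
    rel([.5535,.063,.107],86)
    c=arm.camera("side"); save(c,f"pics/s_{tag}.png")
    t=arm.camera("top"); save(t,f"pics/t_{tag}.png")
    import pickle; pickle.dump((c,t),open(f"c_{tag}.pkl","wb"))
E
python3 -c "
from h import *
tilt('a')
b=cv2.imread('pics/s_a.png')[140:225,260:345]
a=cv2.imread('pics/t_a.png')[195:260,245:330]
im=np.zeros((400,800,3),np.uint8);im[:,:400]=cv2.resize(b,(400,400),interpolation=3);a=cv2.resize(a,(400,306),interpolation=3);im[:306,400:]=a;cv2.imwrite('pics/p2.png',im)"
```

```text
t 5.1 pos [0.5513 0.0668 0.1139] xang 85.83 tilt z [-0.004 -0.003 -1.   ] shift [-0.0036  0.0025  0.007 ] twist -0.003 F [  2.   -4.4 -13. ] M [-1.14 -0.49  0.06] w 0.0337 [ 0.08  0.66 -0.38  1.83  0.36  0.72 -0.57]
```

View pics/p2.png

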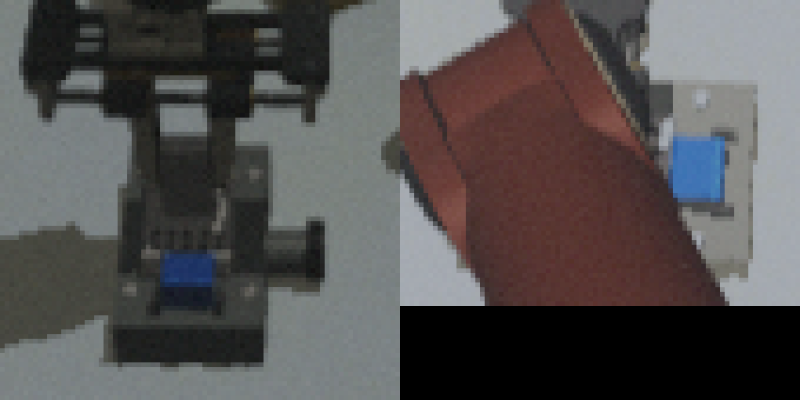

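The side crop shows both fingers on the handle and the right catch at (188,275) still at rest, with the flange under it. I'll add a depth-based slope check and continue the swing, mostly lateral.

Scaled: 0.006 m / 0.75 = 0.008, 0.005 m / 0.75 = 0.0067.

Call:
move_arm(
  deltas=[
    {"xyz": [0.004,0,0],"twist": 0,"jaw": 1},
    {"xyz": [0.0067,0,0],"twist": 0,"jaw": 1},
    {"xyz": [0.008,0,-0.0013],"twist": 0,"jaw": 1},
    {"xyz": [0.008,0,-0.0013],"twist": 0,"jaw": 1},
  ],
)

```text
time_s: 5.6
position: [0.5519, 0.0723, 0.1157]
tcp_rot: [0.0, 0.732, 0.681, -0.003]
contact_force: [1.6, -5.5, -11.6]
grip_width: 0.0337
grip_force: 30.0
```

```bash
cat >> h.py <<'E'
def slope(tag):
    import pickle
    c,t=pickle.load(open(f"c_{tag}.pkl","rb"))
    s,k=np.sin(np.radians(86)),np.cos(np.radians(86))
    for n,c in (("side",c),("top",t)):
        V,U=np.mgrid[155:255,245:335]; V=V.ravel();U=U.ravel()
        P=np.array([world(c,u,v) for u,v in zip(U,V)])-[.5535,.063,0]; rgb=c["frame"][V,U].astype(int)
        by=P[:,1]*s+P[:,0]*k; bx=P[:,0]*s-P[:,1]*k
        blue=rgb[:,2]>rgb[:,0]+25
        for nm,lo,hi in (("R",-39,-12),("L",12,39)):
            m=(abs(bx)<.028)&(by>lo/1e3)&(by<hi/1e3)&(P[:,2]>.048)&(P[:,2]<.1)&~blue
            if m.sum()>15:
                f=np.polyfit(by[m],P[m,2],1); r=P[m,2]-np.polyval(f,by[m]); g=abs(r)<.006
                if g.sum()>12: f=np.polyfit(by[m][g],P[m,2][g],1)
                print(n,nm,g.sum(),"slope deg",np.degrees(np.arctan(f[0])).round(1),"z at -45,+45 (seated .057)",np.polyval(f,[-.045,.045]).round(4),"z mid-end",np.polyval(f,lo/2e3+hi/2e3).round(4))
        for nm,q in (("catR",by<-.035),("catL",by>.035)):
            m=blue&q&(abs(bx)<.03)&(P[:,2]>.03)&(P[:,2]<.12)
            if m.sum()>5: print(n,nm,m.sum(),"z90",np.percentile(P[m,2],90).round(4),"y",np.percentile(by[m],[5,95]).round(4))
E
python3 -c "
from h import *
slope('a');tilt('b');slope('b')"
```

```text
side R 96 slope deg -1.9 z at -45,+45 (seated .057) [0.0615 0.0584] z mid-end 0.0608
side L 23 slope deg -3.4 z at -45,+45 (seated .057) [0.0641 0.0588] z mid-end 0.06
side catR 82 z90 0.0684 y [-0.0681 -0.0422]
top R 46 slope deg 8.6 z at -45,+45 (seated .057) [0.0574 0.071 ] z mid-end 0.0603
top catR 164 z90 0.0666 y [-0.0681 -0.0402]
t 5.6 pos [0.5519 0.0723 0.1157] xang 85.82 tilt z [-0.003 -0.004 -1.   ] shift [-0.0091  0.0023  0.0088] twist -0.0031 F [  1.6  -5.5 -11.6] M [-1.76 -0.42  0.16] w 0.0337 [ 0.07  0.66 -0.38  1.83  0.36  0.73 -0.58]
side R 98 slope deg -2.2 z at -45,+45 (seated .057) [0.0652 0.0618] z mid-end 0.0645
side L 28 slope deg -0.7 z at -45,+45 (seated .057) [0.0623 0.0612] z mid-end 0.0614
side catR 81 z90 0.0687 y [-0.0693 -0.0443]
top R 95 slope deg 1.3 z at -45,+45 (seated .057) [0.0616 0.0636] z mid-end 0.0621
top catR 163 z90 0.0667 y [-0.0681 -0.0404]
```

Scaled: 0.006 m / 0.75 = 0.008, 0.004 m / 0.75 = 0.0053.

Call:
move_arm(
  deltas=[
    {"xyz": [0.0027,0,0],"twist": 0,"jaw": 1},
    {"xyz": [0.0053,0,-0.0013],"twist": 0,"jaw": 1},
    {"xyz": [0.008,0,-0.0013],"twist": 0,"jaw": 1},
    {"xyz": [0.008,0,-0.0013],"twist": 0,"jaw": 1},
  ],
)

```text
time_s: 6.1
position: [0.5525, 0.0785, 0.1182]
tcp_rot: [0.001, 0.732, 0.681, -0.003]
contact_force: [-1.1, -6.4, -1.5]
grip_width: 0.0338
grip_force: 30.0
```

```bash
python3 -c "
from h import *
tilt('c');slope('c')"
```

```text
t 6.1 pos [0.5525 0.0785 0.1182] xang 85.82 tilt z [-0.003 -0.005 -1.   ] shift [-0.0153  0.0021  0.0113] twist -0.0032 F [-1.1 -6.4 -1.5] M [-1.83  0.21  0.05] w 0.0338 [ 0.06  0.66 -0.38  1.82  0.35  0.73 -0.59]
side R 105 slope deg -1.8 z at -45,+45 (seated .057) [0.0695 0.0666] z mid-end 0.0689
side L 29 slope deg -6.1 z at -45,+45 (seated .057) [0.0706 0.0609] z mid-end 0.063
side catR 80 z90 0.068 y [-0.0685 -0.0427]
top R 154 slope deg -6.6 z at -45,+45 (seated .057) [0.0687 0.0584] z mid-end 0.0665
top catR 166 z90 0.0668 y [-0.068  -0.0401]
```

```bash
python3 -c "
from h import *
b=cv2.imread('pics/s_c.png')[155:215,275:335]
a=cv2.imread('pics/t_c.png')[205:250,285:330]
im=np.zeros((400,800,3),np.uint8);im[:,:400]=cv2.resize(b,(400,400),interpolation=3);im[:,400:]=cv2.resize(a,(400,400),interpolation=3);cv2.imwrite('pics/p3.png',cv2.convertScaleAbs(im,alpha=1.5))"
```

```text
(no output)
```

View pics/p3.png

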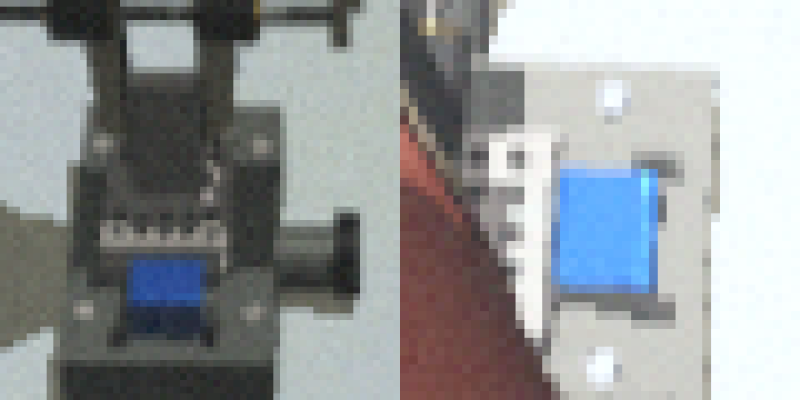

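The side crop shows the flange's front edge (rows ~222-250) now fully above the right catch nose. The vertical force has dropped and the slope is about -7°, so the right end is one notch up. Now I'll rock the other way to raise the left end.

Scaled: -0.008 m / 0.75 = -0.0107, -0.006 m / 0.75 = -0.008.

Call:
move_arm(
  deltas=[
    {"xyz": [-0.0027,0,0],"twist": 0,"jaw": 1},
    {"xyz": [-0.0053,0,0],"twist": 0,"jaw": 1},
    {"xyz": [-0.008,0,0],"twist": 0,"jaw": 1},
    {"xyz": [-0.0107,0,-0.0013],"twist": 0,"jaw": 1},
    {"xyz": [-0.0107,0,-0.0013],"twist": 0,"jaw": 1},
  ],
)

```text
time_s: 6.7
position: [0.5526, 0.0767, 0.1182]
tcp_rot: [-0.002, 0.731, 0.682, 0.002]
contact_force: [0.1, 5.9, -10.8]
grip_width: 0.034
grip_force: 30.0
```

```bash
python3 -c "
from h import *
tilt('d');slope('d')"
```

```text
t 6.7 pos [0.5526 0.0767 0.1182] xang 86.01 tilt z [ 0.     0.006 -1.   ] shift [-0.0137  0.0019  0.0111] twist 0.0002 F [  0.1   5.9 -10.8] M [ 1.08 -0.07  0.  ] w 0.034 [ 0.08  0.66 -0.39  1.83  0.35  0.73 -0.58]
side R 102 slope deg -1.8 z at -45,+45 (seated .057) [0.0689 0.066 ] z mid-end 0.0683
side L 26 slope deg -8.9 z at -45,+45 (seated .057) [0.0738 0.0597] z mid-end 0.0628
side catR 80 z90 0.0683 y [-0.0703 -0.0434]
top R 115 slope deg -6.3 z at -45,+45 (seated .057) [0.0676 0.0577] z mid-end 0.0655
top catR 165 z90 0.0667 y [-0.0679 -0.0402]
```

Scaled: -0.008 m / 0.75 = -0.0107, -0.006 m / 0.75 = -0.008.

Call:
move_arm(
  deltas=[
    {"xyz": [-0.0027,0,-0.0013],"twist": 0,"jaw": 1},
    {"xyz": [-0.0053,0,-0.0027],"twist": 0,"jaw": 1},
    {"xyz": [-0.008,0,-0.0027],"twist": 0,"jaw": 1},
    {"xyz": [-0.0107,0,-0.004],"twist": 0,"jaw": 1},
    {"xyz": [-0.0107,0,-0.004],"twist": 0,"jaw": 1},
  ],
)

```text
time_s: 7.3
position: [0.5521, 0.0709, 0.1207]
tcp_rot: [-0.003, 0.731, 0.682, 0.003]
contact_force: [0.5, 10.4, -16.7]
grip_width: 0.0335
grip_force: 30.0
```

```bash
python3 -c "
from h import *
tilt('e');slope('e')"
```

```text
t 7.3 pos [0.5521 0.0709 0.1207] xang 86.06 tilt z [ 0.     0.009 -1.   ] shift [-0.0079  0.002   0.0136] twist 0.0011 F [  0.5  10.4 -16.7] M [ 2.36 -0.27 -0.  ] w 0.0335 [ 0.09  0.65 -0.4   1.83  0.35  0.73 -0.56]
side R 97 slope deg -5.9 z at -45,+45 (seated .057) [0.072  0.0627] z mid-end 0.07
side L 27 slope deg -5.3 z at -45,+45 (seated .057) [0.0713 0.0629] z mid-end 0.0647
side catR 79 z90 0.0687 y [-0.0693 -0.043 ]
top R 54 slope deg -5.3 z at -45,+45 (seated .057) [0.0687 0.0604] z mid-end 0.0669
top catR 138 z90 0.0665 y [-0.0682 -0.045 ]
```

In the top view the flange now hides part of the right nose, so the right end is over its catch. I'll continue mostly sideways.

Scaled: -0.006 m / 0.75 = -0.008, -0.004 m / 0.75 = -0.0053.

Call:
move_arm(
  deltas=[
    {"xyz": [-0.0027,0,0],"twist": 0,"jaw": 1},
    {"xyz": [-0.0053,0,-0.0013],"twist": 0,"jaw": 1},
    {"xyz": [-0.008,0,-0.0027],"twist": 0,"jaw": 1},
    {"xyz": [-0.008,0,-0.0027],"twist": 0,"jaw": 1},
  ],
)

```text
time_s: 7.8
position: [0.5517, 0.0619, 0.1239]
tcp_rot: [-0.001, 0.732, 0.682, 0.001]
contact_force: [-1.7, 4.3, -7.4]
grip_width: 0.0336
grip_force: 30.0
```

```bash
python3 -c "
from h import *
tilt('f');slope('f')"
```

```text
t 7.8 pos [0.5517 0.0619 0.1239] xang 85.96 tilt z [-0.     0.004 -1.   ] shift [0.0012 0.0017 0.0169] twist -0.0008 F [-1.7  4.3 -7.4] M [1.52 0.32 0.03] w 0.0336 [ 0.1   0.65 -0.4   1.83  0.35  0.74 -0.55]
side R 104 slope deg -2.0 z at -45,+45 (seated .057) [0.0705 0.0674] z mid-end 0.0698
side L 18 slope deg -0.5 z at -45,+45 (seated .057) [0.0702 0.0693] z mid-end 0.0695
side catR 69 z90 0.0683 y [-0.0693 -0.046 ]
top catR 120 z90 0.0669 y [-0.0683 -0.0475]
```

Call:
move_arm(
  deltas=[
    {"xyz": [-0.0027,0,-0.0013],"twist": 0,"jaw": 1},
    {"xyz": [-0.004,0,-0.0013],"twist": 0,"jaw": 1},
    {"xyz": [-0.004,0,-0.0013],"twist": 0,"jaw": 1},
    {"xyz": [-0.0013,0,-0.0013],"twist": 0,"jaw": 1},
    {"xyz": [0.0027,0,-0.0013],"twist": 0,"jaw": 1},
    {"xyz": [0.0053,0,-0.0013],"twist": 0,"jaw": 1},
    {"xyz": [0.0053,0,-0.0013],"twist": 0,"jaw": 1},
  ],
)

```text
time_s: 8.6
position: [0.5531, 0.0624, 0.1252]
tcp_rot: [0.001, 0.732, 0.681, 0.0]
contact_force: [0.8, 0.3, -1.5]
grip_width: 0.0339
grip_force: 30.0
```

```bash
python3 -c "
from h import *
tilt('g');slope('g')
b=cv2.imread('pics/s_g.png')[155:215,275:335]
a=cv2.imread('pics/t_g.png')[205:250,285:330]
im=np.zeros((400,800,3),np.uint8);im[:,:400]=cv2.resize(b,(400,400),interpolation=3);im[:,400:]=cv2.resize(a,(400,400),interpolation=3);cv2.imwrite('pics/p4.png',cv2.convertScaleAbs(im,alpha=1.6))"
```

```text
t 8.6 pos [0.5531 0.0624 0.1252] xang 85.84 tilt z [ 0.002 -0.001 -1.   ] shift [0.0007 0.0003 0.0182] twist -0.0028 F [ 0.8  0.3 -1.5] M [ 0.01 -0.19  0.06] w 0.0339 [ 0.1   0.64 -0.39  1.82  0.35  0.74 -0.56]
side R 114 slope deg 0.7 z at -45,+45 (seated .057) [0.0702 0.0713] z mid-end 0.0704
side L 15 slope deg -25.7 z at -45,+45 (seated .057) [0.1017 0.0584] z mid-end 0.0677
side catR 73 z90 0.0691 y [-0.069  -0.0446]
top R 17 slope deg 23.4 z at -45,+45 (seated .057) [0.0646 0.1035] z mid-end 0.073
top catR 135 z90 0.0665 y [-0.0683 -0.0449]
```

View pics/p4.png

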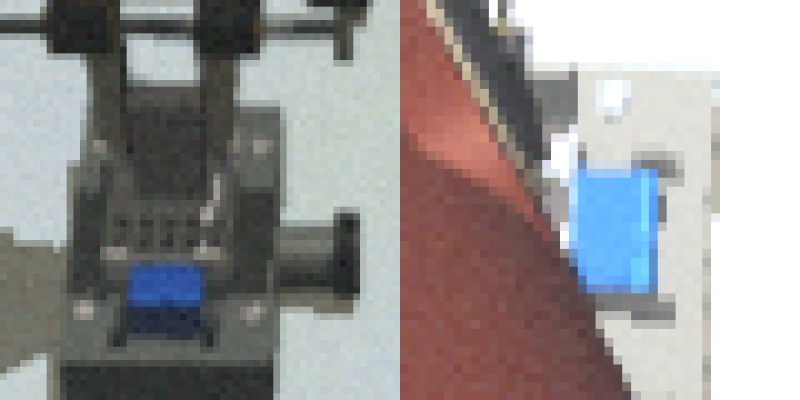

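Both sides now read level, with the flange about 11 mm up and forces near zero, so both ends are one notch up. The top crop shows the flange edge against the nose at about column 575. For the second notch I'll swing toward +y again to raise the right end.

Scaled: 0.01 m / 0.75 = 0.0133, 0.008 m / 0.75 = 0.0107.

Call:
move_arm(
  deltas=[
    {"xyz": [0.0027,0,0],"twist": 0,"jaw": 1},
    {"xyz": [0.0053,0,0],"twist": 0,"jaw": 1},
    {"xyz": [0.008,0,-0.0013],"twist": 0,"jaw": 1},
    {"xyz": [0.0107,0,-0.0027],"twist": 0,"jaw": 1},
    {"xyz": [0.0133,0,-0.004],"twist": 0,"jaw": 1},
    {"xyz": [0.0133,0,-0.004],"twist": 0,"jaw": 1},
  ],
)

```text
time_s: 9.3
position: [0.5525, 0.0707, 0.1269]
tcp_rot: [0.001, 0.732, 0.681, -0.002]
contact_force: [1.3, -5.2, -3.5]
grip_width: 0.0337
grip_force: 30.0
```

```bash
python3 -c "
from h import *
tilt('h');slope('h')"
```

```text
t 9.3 pos [0.5525 0.0707 0.1269] xang 85.82 tilt z [-0.002 -0.004 -1.   ] shift [-0.0076  0.0016  0.0199] twist -0.0032 F [ 1.3 -5.2 -3.5] M [-1.63 -0.41  0.07] w 0.0337 [ 0.08  0.64 -0.39  1.82  0.35  0.75 -0.57]
side R 99 slope deg 6.7 z at -45,+45 (seated .057) [0.0707 0.0812] z mid-end 0.073
side L 27 slope deg 2.1 z at -45,+45 (seated .057) [0.0691 0.0725] z mid-end 0.0717
side catR 81 z90 0.0677 y [-0.0683 -0.0429]
top R 83 slope deg -4.5 z at -45,+45 (seated .057) [0.0725 0.0655] z mid-end 0.071
top catR 166 z90 0.0668 y [-0.068  -0.0402]
```

Scaled: 0.006 m / 0.75 = 0.008, 0.004 m / 0.75 = 0.0053.

Call:
move_arm(
  deltas=[
    {"xyz": [0.0027,0,-0.0013],"twist": 0,"jaw": 1},
    {"xyz": [0.0053,0,-0.0013],"twist": 0,"jaw": 1},
    {"xyz": [0.008,0,-0.0027],"twist": 0,"jaw": 1},
    {"xyz": [0.008,0,-0.0027],"twist": 0,"jaw": 1},
  ],
)

```text
time_s: 9.8
position: [0.5526, 0.0761, 0.1289]
tcp_rot: [0.001, 0.733, 0.681, -0.003]
contact_force: [-0.2, -5.2, -2.0]
grip_width: 0.0335
grip_force: 30.0
```

```bash
python3 -c "
from h import *
tilt('i');slope('i')"
```

```text
t 9.8 pos [0.5526 0.0761 0.1289] xang 85.79 tilt z [-0.003 -0.005 -1.   ] shift [-0.0129  0.0019  0.022 ] twist -0.0037 F [-0.2 -5.2 -2. ] M [-1.78 -0.26  0.  ] w 0.0335 [ 0.07  0.64 -0.39  1.81  0.35  0.76 -0.58]
side R 91 slope deg 6.0 z at -45,+45 (seated .057) [0.0743 0.0838] z mid-end 0.0763
side L 29 slope deg -5.8 z at -45,+45 (seated .057) [0.0797 0.0707] z mid-end 0.0726
side catR 81 z90 0.0683 y [-0.0692 -0.0433]
top R 133 slope deg -1.8 z at -45,+45 (seated .057) [0.0752 0.0724] z mid-end 0.0746
top catR 166 z90 0.0671 y [-0.068  -0.0403]
```

Scaled: 0.007 m / 0.75 = 0.0093, -0.003 m / 0.75 = -0.004.

Call:
move_arm(
  deltas=[
    {"xyz": [0.0027,0,-0.0013],"twist": 0,"jaw": 1},
    {"xyz": [0.0053,0,-0.0027],"twist": 0,"jaw": 1},
    {"xyz": [0.008,0,-0.004],"twist": 0,"jaw": 1},
    {"xyz": [0.0093,0,-0.0053],"twist": 0,"jaw": 1},
    {"xyz": [0.0093,0,-0.0053],"twist": 0,"jaw": 1},
  ],
)

```text
time_s: 10.4
position: [0.5528, 0.0844, 0.1329]
tcp_rot: [-0.0, 0.732, 0.681, -0.002]
contact_force: [0.2, -4.3, -4.7]
grip_width: 0.0337
grip_force: 30.0
```

```bash
python3 -c "
from h import *
tilt('j');slope('j')"
```

```text
t 10.4 pos [0.5528 0.0844 0.1329] xang 85.84 tilt z [-0.003 -0.003 -1.   ] shift [-0.0213  0.0024  0.026 ] twist -0.0029 F [ 0.2 -4.3 -4.7] M [-1.54 -0.02  0.04] w 0.0337 [ 0.06  0.64 -0.4   1.81  0.34  0.77 -0.59]
side R 86 slope deg 24.4 z at -45,+45 (seated .057) [0.071  0.1118] z mid-end 0.0798
side L 31 slope deg -6.7 z at -45,+45 (seated .057) [0.0849 0.0743] z mid-end 0.0766
side catR 80 z90 0.0687 y [-0.0679 -0.043 ]
top R 159 slope deg -1.6 z at -45,+45 (seated .057) [0.0823 0.0798] z mid-end 0.0818
top catR 166 z90 0.0666 y [-0.068  -0.0402]
```

```bash
cat >> h.py <<'E'
def line(tag):
    import pickle
    from scipy.optimize import least_squares
    cs=pickle.load(open(f"c_{tag}.pkl","rb")); s,k=np.sin(np.radians(86)),np.cos(np.radians(86))
    for n,c in zip(("side","top"),cs):
        V,U=np.mgrid[150:255,245:335]; V=V.ravel();U=U.ravel()
        P=np.array([world(c,u,v) for u,v in zip(U,V)])-[.5535,.063,0]; rgb=c["frame"][V,U].astype(int)
        by=P[:,1]*s+P[:,0]*k; bx=P[:,0]*s-P[:,1]*k
        m=(abs(bx)>.0185)&(abs(bx)<.0285)&(abs(by)<.046)&(P[:,2]>.05)&(P[:,2]<.1)&(rgb[:,2]<rgb[:,0]+25)
        if m.sum()<15: print(n,"few",m.sum()); continue
        r=least_squares(lambda q:q[0]+q[1]*by[m]-P[m,2],[.07,0],loss="soft_l1",f_scale=.0015).x
        print(tag,n,m.sum(),"L/R",(by[m]>.01).sum(),(by[m]<-.01).sum(),"tilt",np.degrees(np.arctan(r[1])).round(1),"z(-45),z(0),z(45)",(r[0]+r[1]*np.array([-.045,0,.045])).round(4))
E
python3 -c "
from h import *
for t in 'acdefghij': line(t)"
```

```text
a side 95 L/R 15 44 tilt 0.6 z(-45),z(0),z(45) [0.0609 0.0614 0.0618]
a top 20 L/R 0 20 tilt 13.0 z(-45),z(0),z(45) [0.0563 0.0667 0.0771]
c side 106 L/R 22 51 tilt -4.9 z(-45),z(0),z(45) [0.0698 0.066  0.0621]
c top 59 L/R 0 59 tilt 2.0 z(-45),z(0),z(45) [0.0657 0.0673 0.0689]
d side 107 L/R 22 53 tilt -3.5 z(-45),z(0),z(45) [0.0683 0.0656 0.0628]
d top 44 L/R 0 44 tilt -1.2 z(-45),z(0),z(45) [0.0661 0.0652 0.0643]
e side 104 L/R 19 52 tilt -3.8 z(-45),z(0),z(45) [0.0704 0.0674 0.0644]
e top 32 L/R 0 32 tilt 0.9 z(-45),z(0),z(45) [0.0675 0.0682 0.0689]
f side 96 L/R 13 53 tilt 0.9 z(-45),z(0),z(45) [0.0693 0.07   0.0707]
top few 11
g side 116 L/R 24 65 tilt 1.4 z(-45),z(0),z(45) [0.0691 0.0702 0.0713]
g top 16 L/R 0 16 tilt -15.1 z(-45),z(0),z(45) [0.0684 0.0563 0.0441]
h side 105 L/R 21 53 tilt -0.3 z(-45),z(0),z(45) [0.0724 0.0722 0.072 ]
h top 29 L/R 0 29 tilt -4.8 z(-45),z(0),z(45) [0.0729 0.0691 0.0653]
i side 103 L/R 22 48 tilt -2.5 z(-45),z(0),z(45) [0.0769 0.0749 0.0729]
i top 53 L/R 0 53 tilt 2.1 z(-45),z(0),z(45) [0.0733 0.075  0.0766]
j side 92 L/R 24 46 tilt -7.4 z(-45),z(0),z(45) [0.0858 0.08   0.0742]
j top 70 L/R 0 62 tilt -2.8 z(-45),z(0),z(45) [0.0821 0.0799 0.0777]
```

Scaled: 0.004 m / 0.75 = 0.0053, 0.002 m / 0.75 = 0.0027.

Call:
move_arm(
  deltas=[
    {"xyz": [0.0027,0,-0.0013],"twist": 0,"jaw": 1},
    {"xyz": [0.0053,0,-0.0013],"twist": 0,"jaw": 1},
    {"xyz": [0.0053,0,-0.0013],"twist": 0,"jaw": 1},
  ],
)

```text
time_s: 10.8
position: [0.5531, 0.0892, 0.1341]
tcp_rot: [-0.0, 0.732, 0.681, -0.002]
contact_force: [0.2, -5.3, -4.3]
grip_width: 0.0337
grip_force: 30.0
```

```bash
python3 -c "
from h import *
tilt('k');line('k');slope('k')
b=cv2.imread('pics/s_k.png')[155:215,275:335]
a=cv2.imread('pics/t_k.png')[205:250,285:330]
im=np.zeros((400,800,3),np.uint8);im[:,:400]=cv2.resize(b,(400,400),interpolation=3);im[:,400:]=cv2.resize(a,(400,400),interpolation=3);cv2.imwrite('pics/p5.png',cv2.convertScaleAbs(im,alpha=1.6))"
```

```text
t 10.8 pos [0.5531 0.0892 0.1341] xang 85.86 tilt z [-0.003 -0.002 -1.   ] shift [-0.026   0.0024  0.0271] twist -0.0024 F [ 0.2 -5.3 -4.3] M [-1.55  0.08  0.04] w 0.0337 [ 0.05  0.64 -0.4   1.8   0.34  0.77 -0.59]
k side 95 L/R 29 45 tilt -8.4 z(-45),z(0),z(45) [0.0886 0.082  0.0754]
k top 78 L/R 0 61 tilt -10.7 z(-45),z(0),z(45) [0.0895 0.081  0.0725]
side R 62 slope deg 10.4 z at -45,+45 (seated .057) [0.0735 0.0901] z mid-end 0.0771
side L 30 slope deg -12.2 z at -45,+45 (seated .057) [0.0927 0.0733] z mid-end 0.0775
side catR 81 z90 0.0683 y [-0.0688 -0.0431]
top R 156 slope deg 0.6 z at -45,+45 (seated .057) [0.085 0.086] z mid-end 0.0852
top catR 164 z90 0.067 y [-0.0681 -0.0402]
```

View pics/p5.png

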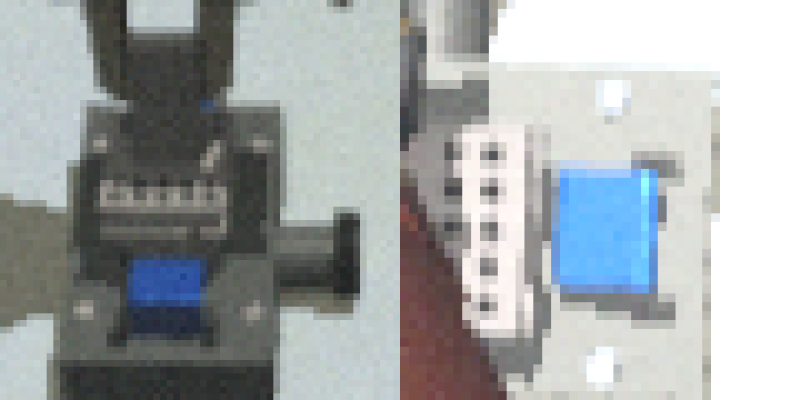

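The side crop shows both flange edges (rows ~190 and ~230) clear above the right nose at row ~262, and the lower flange's underside is at about 68 mm, above the 64 mm nose top. In the top crop the flange end sits about 4 mm inside the nose, so I'll slide back toward -y at this height to get it over the nose before lifting the left end.

Scaled: -0.01 m / 0.75 = -0.0133, -0.008 m / 0.75 = -0.0107.

Call:
move_arm(
  deltas=[
    {"xyz": [-0.0027,0,0],"twist": 0,"jaw": 1},
    {"xyz": [-0.0053,0,0],"twist": 0,"jaw": 1},
    {"xyz": [-0.008,0,-0.0013],"twist": 0,"jaw": 1},
    {"xyz": [-0.0107,0,-0.0013],"twist": 0,"jaw": 1},
    {"xyz": [-0.0133,0,-0.0013],"twist": 0,"jaw": 1},
    {"xyz": [-0.0133,0,-0.0013],"twist": 0,"jaw": 1},
  ],
)

```text
time_s: 11.5
position: [0.5536, 0.0803, 0.136]
tcp_rot: [0.0, 0.732, 0.681, 0.0]
contact_force: [-1.1, 2.2, -9.7]
grip_width: 0.0337
grip_force: 30.0
```

```bash
python3 -c "
from h import *
tilt('l');line('l');slope('l')"
```

```text
t 11.5 pos [0.5536 0.0803 0.136 ] xang 85.9 tilt z [ 0.  0. -1.] shift [-0.0173  0.0011  0.0289] twist -0.0017 F [-1.1  2.2 -9.7] M [0.57 0.07 0.09] w 0.0337 [ 0.07  0.63 -0.4   1.81  0.34  0.77 -0.57]
l side 104 L/R 21 59 tilt -9.2 z(-45),z(0),z(45) [0.0898 0.0825 0.0752]
l top 74 L/R 0 74 tilt -7.9 z(-45),z(0),z(45) [0.0875 0.0813 0.075 ]
side R 43 slope deg 23.4 z at -45,+45 (seated .057) [0.0732 0.1122] z mid-end 0.0817
side L 26 slope deg -13.2 z at -45,+45 (seated .057) [0.0943 0.0731] z mid-end 0.0777
side catR 80 z90 0.0683 y [-0.0679 -0.0437]
top R 168 slope deg -11.6 z at -45,+45 (seated .057) [0.0896 0.0711] z mid-end 0.0856
top catR 140 z90 0.0671 y [-0.0682 -0.0447]
```

The strainer slid back with its tilt kept, and the right flange now overlaps the nose in the top view. Next I'll raise the left end.

Scaled: -0.008 m / 0.75 = -0.0107, -0.006 m / 0.75 = -0.008.

Call:
move_arm(
  deltas=[
    {"xyz": [-0.0027,0,0],"twist": 0,"jaw": 1},
    {"xyz": [-0.0053,0,0],"twist": 0,"jaw": 1},
    {"xyz": [-0.008,0,-0.0013],"twist": 0,"jaw": 1},
    {"xyz": [-0.0107,0,-0.0027],"twist": 0,"jaw": 1},
    {"xyz": [-0.0107,0,-0.0027],"twist": 0,"jaw": 1},
  ],
)

```text
time_s: 12.1
position: [0.5536, 0.0728, 0.1383]
tcp_rot: [0.0, 0.732, 0.681, 0.001]
contact_force: [0.2, 3.9, -5.8]
grip_width: 0.0336
grip_force: 30.0
```

```bash
python3 -c "
from h import *
tilt('m');line('m')"
```

```text
t 12.1 pos [0.5536 0.0728 0.1383] xang 85.88 tilt z [ 0.002  0.002 -1.   ] shift [-0.0098  0.0005  0.0313] twist -0.0021 F [ 0.2  3.9 -5.8] M [ 1.3  -0.18  0.05] w 0.0336 [ 0.09  0.63 -0.4   1.81  0.34  0.77 -0.56]
m side 111 L/R 23 66 tilt -7.8 z(-45),z(0),z(45) [0.0897 0.0835 0.0773]
m top 46 L/R 0 46 tilt -10.1 z(-45),z(0),z(45) [0.0894 0.0814 0.0734]
```

Scaled: -0.008 m / 0.75 = -0.0107, -0.002 m / 0.75 = -0.0027.

Call:
move_arm(
  deltas=[
    {"xyz": [-0.0027,0,0],"twist": 0,"jaw": 1},
    {"xyz": [-0.0053,0,-0.0013],"twist": 0,"jaw": 1},
    {"xyz": [-0.008,0,-0.0027],"twist": 0,"jaw": 1},
    {"xyz": [-0.0107,0,-0.004],"twist": 0,"jaw": 1},
    {"xyz": [-0.0107,0,-0.004],"twist": 0,"jaw": 1},
  ],
)

```text
time_s: 12.7
position: [0.5529, 0.0635, 0.1412]
tcp_rot: [0.001, 0.732, 0.681, 0.0]
contact_force: [1.1, 2.7, -1.6]
grip_width: 0.0337
grip_force: 30.0
```

```bash
python3 -c "
from h import *
tilt('n');line('n')"
```

```text
t 12.7 pos [0.5529 0.0635 0.1412] xang 85.83 tilt z [ 0.002 -0.    -1.   ] shift [-0.0005  0.0005  0.0342] twist -0.0029 F [ 1.1  2.7 -1.6] M [ 1.03 -0.4   0.05] w 0.0337 [ 0.1   0.62 -0.4   1.81  0.34  0.78 -0.55]
n side 100 L/R 15 61 tilt -3.1 z(-45),z(0),z(45) [0.0881 0.0857 0.0832]
n top 19 L/R 0 19 tilt -15.6 z(-45),z(0),z(45) [0.0886 0.0761 0.0635]
```

Scaled: -0.006 m / 0.75 = -0.008, -0.004 m / 0.75 = -0.0053.

Call:
move_arm(
  deltas=[
    {"xyz": [-0.0027,0,0],"twist": 0,"jaw": 1},
    {"xyz": [-0.0053,0,-0.0013],"twist": 0,"jaw": 1},
    {"xyz": [-0.008,0,-0.0027],"twist": 0,"jaw": 1},
    {"xyz": [-0.008,0,-0.0027],"twist": 0,"jaw": 1},
  ],
)

```text
time_s: 13.2
position: [0.5523, 0.0576, 0.1428]
tcp_rot: [0.0, 0.732, 0.681, 0.0]
contact_force: [2.9, 3.0, -3.4]
grip_width: 0.0341
grip_force: 30.0
```

```bash
python3 -c "
from h import *
tilt('o');line('o')
b=cv2.imread('pics/s_o.png')[145:215,270:340]
a=cv2.imread('pics/t_o.png')[195:250,245:330]
im=np.zeros((400,800,3),np.uint8);im[:,:400]=cv2.resize(b,(400,400),interpolation=3);im[:259,400:]=cv2.resize(a,(400,259),interpolation=3);cv2.imwrite('pics/p6.png',cv2.convertScaleAbs(im,alpha=1.6))"
```

```text
t 13.2 pos [0.5523 0.0576 0.1428] xang 85.84 tilt z [ 0.001 -0.    -1.   ] shift [0.0054 0.0008 0.0358] twist -0.0028 F [ 2.9  3.  -3.4] M [ 1.03 -0.72  0.1 ] w 0.0341 [ 0.12  0.62 -0.41  1.81  0.33  0.78 -0.53]
o side 92 L/R 12 57 tilt -0.0 z(-45),z(0),z(45) [0.0872 0.0872 0.0872]
top few 8
```

View pics/p6.png

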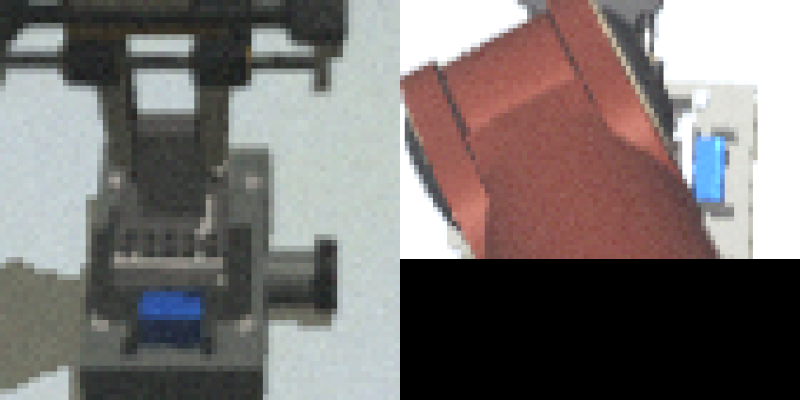

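The side crop shows the strainer level with the flanges above the right nose (flange strip at row ~262, nose at ~295). The lower flange's underside is at about 67 mm at both ends, above the 64 mm nose tops, and the force is about the strainer's weight. It looks free. One small further swing, then a slow rise while checking the force.

Call:
move_arm(
  deltas=[
    {"xyz": [-0.0027,0,-0.0013],"twist": 0,"jaw": 1},
    {"xyz": [-0.004,0,-0.0027],"twist": 0,"jaw": 1},
    {"xyz": [-0.004,0,-0.0053],"twist": 0,"jaw": 1},
    {"xyz": [-0.004,0,-0.008],"twist": 0,"jaw": 1},
    {"xyz": [-0.004,0,-0.008],"twist": 0,"jaw": 1},
  ],
)

```text
time_s: 13.8
position: [0.551, 0.0534, 0.1487]
tcp_rot: [0.0, 0.733, 0.681, -0.002]
contact_force: [-0.4, -0.4, -1.6]
grip_width: 0.0338
grip_force: 30.0
```

```bash
python3 -c "
from h import *
tilt('p');line('p')"
```

```text
t 13.8 pos [0.551  0.0534 0.1487] xang 85.8 tilt z [-0.002 -0.003 -1.   ] shift [0.0099 0.0019 0.0417] twist -0.0036 F [-0.4 -0.4 -1.6] M [-0.07 -0.13 -0.02] w 0.0338 [ 0.13  0.61 -0.41  1.81  0.33  0.79 -0.53]
p side 82 L/R 14 47 tilt -0.8 z(-45),z(0),z(45) [0.0935 0.0929 0.0922]
top few 0
```

The forces are near zero apart from the weight, so the strainer is free of both catches. I'll centre it and lift until the basket is about 30 mm over the rim.

Scaled: -0.027 m / 0.75 = -0.036, -0.023 m / 0.75 = -0.0307.

Call:
move_arm(
  deltas=[
    {"xyz": [0,0,-0.0107],"twist": 0,"jaw": 1},
    {"xyz": [0.0027,0,-0.0187],"twist": 0,"jaw": 1},
    {"xyz": [0.0067,-0.0013,-0.0253],"twist": 0,"jaw": 1},
    {"xyz": [0.0093,-0.0013,-0.0307],"twist": 0,"jaw": 1},
    {"xyz": [0.012,-0.0013,-0.036],"twist": 0,"jaw": 1},
    {"xyz": [0.012,-0.0013,-0.036],"twist": 0,"jaw": 1},
    {"xyz": [0.012,-0.0013,-0.036],"twist": 0,"jaw": 1},
  ],
)

```text
time_s: 14.6
position: [0.5512, 0.0642, 0.1757]
tcp_rot: [0.0, 0.732, 0.681, -0.0]
contact_force: [-0.6, -0.1, -1.2]
grip_width: 0.0338
grip_force: 30.0
```

```bash
sed -i 's/P\[:,2\]<.1)&(rgb/P[:,2]<.135)\&(rgb/; s/V,U=np.mgrid\[150:255/V,U=np.mgrid[140:255/' h.py; python3 -c "
from h import *
tilt('q');line('q')
c=arm.camera('side')
s,k=np.sin(np.radians(86)),np.cos(np.radians(86))
V,U=np.mgrid[130:225,270:335];V=V.ravel();U=U.ravel()
P=np.array([world(c,u,v) for u,v in zip(U,V)])-[.5535,.063,0];by=P[:,1]*s+P[:,0]*k;bx=P[:,0]*s-P[:,1]*k
m=(abs(bx)<.02)&(by<-.004)&(by>-.022)&(P[:,2]>.06)&(P[:,2]<.2)
z=P[m,2]
for lo in np.arange(.06,.2,.006):
    g=(z>=lo)&(z<lo+.006)
    if g.sum(): print(round(lo,3),g.sum(),np.median(by[m][g]).round(4),np.median(bx[m][g]).round(4))
b=cv2.imread('pics/s_q.png')[130:220,265:345]
cv2.imwrite('pics/p7.png',cv2.convertScaleAbs(cv2.resize(b,(533,600),interpolation=3),alpha=1.6))"
```

```text
t 14.6 pos [0.5512 0.0642 0.1757] xang 85.88 tilt z [-0. -0. -1.] shift [-0.0011  0.0024  0.0687] twist -0.002 F [-0.6 -0.1 -1.2] M [-0.08 -0.12 -0.04] w 0.0338 [ 0.12  0.58 -0.43  1.78  0.31  0.85 -0.52]
q side 108 L/R 20 67 tilt 0.2 z(-45),z(0),z(45) [0.1193 0.1194 0.1196]
q top 21 L/R 0 21 tilt 17.5 z(-45),z(0),z(45) [0.1153 0.1295 0.1437]
0.072 10 -0.0194 -0.0036
0.114 26 -0.013 -0.0032
0.12 38 -0.009 -0.0002
0.126 11 -0.0073 -0.006
0.132 11 -0.0061 -0.0057
0.138 15 -0.0066 -0.0025
0.144 16 -0.0063 -0.0036
0.15 16 -0.0068 -0.0003
0.156 19 -0.0077 -0.0045
0.162 22 -0.0064 0.0003
0.168 16 -0.0071 0.0006
0.174 17 -0.0064 -0.0035
0.18 23 -0.0075 -0.0002
0.186 7 -0.0061 0.0146
0.192 2 -0.0061 0.0164
0.198 2 -0.0058 0.0136
```

View pics/p7.png

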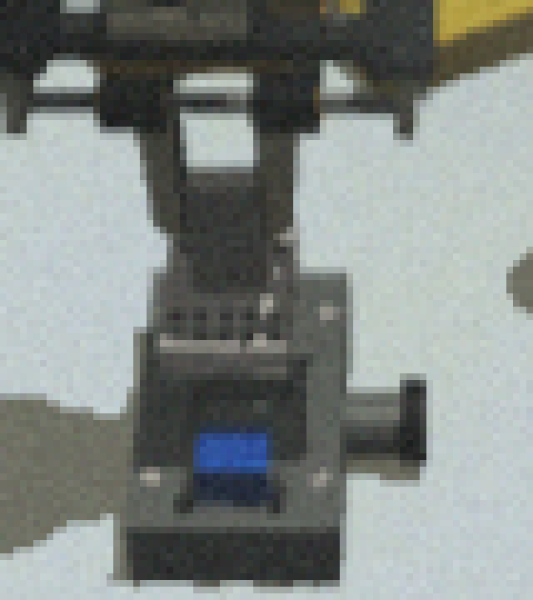

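The final picture shows the strainer upright over the drain body. Its handle face stays at a constant y from z = 0.126 to 0.18, and the flange strip (row ~340) is well above the catch (row ~440). The flange top is at about 0.117, which puts the basket about 30 mm above the rim. I'm handing in.

```bash
python3 -c "
from plant import arm
print(arm.job_done())"
```

```text
the job is handed in; nothing more can be done
None
```

The strainer was rocked free one notch at a time, right end then left, twice over. The job was handed in at about 15 s with it held upright over the drain body, its basket about 3 cm above the rim and touching neither body nor catches; the hand-in gave no verdict.

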